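Hang a guide plate on the free peg of the spares carousel

ROBOT

A 6-joint arm with a two-finger parallel gripper is mounted at the origin on the work surface. World frame = base frame: x ahead of the robot, y to its left, z up, the work surface at z = 0. Lengths are in m, angles in degrees, forces in N, time in s.
With the tool pointing down it reaches from about 0.4 to 0.825 m from the base axis. Payload 7 kg.
Tool frame: the origin (TCP) lies midway between the tips of the shut fingers; the grasp point (between the pads) lies 19 mm behind it; z points along the fingers, y is the line along which they close (so a half turn about z gives the same grasp; the last joint's range is limited). The gripper opens to 88 mm and grips with 3 to 60 N. Pads are 19 mm wide; open, the fingers measure 130 mm over their backs; the gripper's body (78 mm by 193 mm) begins 47 mm behind the grasp point.
Start: joints at [88.47, 20.546, 0.682, 0, -70.136, -16.507], TCP at [0.209, 0.642, 0.227] pointing down, gripper open.
Joint ranges: [-176.03, 176.03], [-82.01, 121.73], [-58.28, 71.71], [-173.87, 95.51], [-174.79, -0.11], [-173.66, 173.66]. Speed limits (degrees/s): [136.94, 136.94, 172.46, 180, 180, 180].

INTERFACE

Orientations are given as [roll, pitch, yaw] about the fixed x, y, z axes, in that order (R = Rz(yaw) Ry(pitch) Rx(roll)).
In Python, from plant import r, eyes, workorder gives the robot as it stands.
- The arm moves only by the tool step_arm, never from a script. Its argument "plan" is a list of rows, each a list of 5 numbers: the shift along the tool's x, y, z each as a share of 25 cm, from -1 to 1, then the turn about the tool's z as a share of 60 degrees, from -1 to 1, then the finger opening in mm, from 0 to 87.6. In form: [[x, y, z, turn, jaw], ...]. A call has 1 to 12 rows; each row is the pose to reach, as a shift and turn from the pose commanded when the call began, along the tool's axes at that moment; what a row does not reach only later rows make up. A row lasts 1/12 s, in which the tool goes at most 41.7 mm and 7.16 degrees, less where a joint would pass 70% of its speed; a pose out of reach is approached as far as the arm can. A call with a number of a shift or a turn outside -1 to 1 is refused whole. A call with a gripper value outside its range is refused whole. The fingers move at their own pace and stop on an object; "newtons" is the grip in N (left out, the last holds). Time passes only in rows, so rows that repeat a pose let the fingers close. It gives the time, the measured TCP pose, the force, the opening and the grip force at its end, in the units of the state.
- r.get_state(): the state, without advancing time (a new reading comes with each control period).
- eyes.capture(name): name is "scene" or "top" or "wrist"; returns the picture (480x640x3 uint8, red, green, blue); there is no depth.
- eyes.camera_model(name): a dict with "fov_y" (degrees; the focal length in pixels is half the picture's height over the tangent of half this angle, whatever the lens; pixels are square), "cx", "cy" (the principal point, pixels), "world_to_cam" (4x4, takes a point from world to camera coordinates); the wrist camera has in their place "hand_eye" (4x4, takes a point from camera to tool coordinates, whose origin is the TCP and whose axes are the flange's). Camera axes: x right, y up, looking along -z (the intrinsics and any distortion apply to the point x, -y, -z); pixel columns grow to the right and rows downward; lengths in m; the calibration is good to about 2 mm. A picture is of the moment at which its call begins: read the wrist's pose just before it. camera_model takes no time and is no camera call.
- workorder.close_job(): hands the job in; it is judged then, once.
The state is a dict: "time_s": time; "joints": joint angles; "qd": joint speeds; "joint_torque": joint torques, N m; "tcp_pos": TCP position; "eef_rot": TCP orientation; "contact_force": force on the tool from outside, world axes, zero at the start; "moment": the same for the moment, N m; "gripper_width": finger opening in m; "gripper_force": force on a finger pad.
Only numpy, scipy, OpenCV 4.12 (cv2) and the standard library are available. Lean on these libraries where they do the work, as an engineer would, in place of code of your own. Each camera call takes 0.05 s, during which the arm holds its last target. There are 200 camera calls.

TASK

Turn the spares carousel by the knob on its top until its one free peg faces the opening in the wire guard. Then take the tall guide plate with the eye out of the slotted stand and hang it by its eye on that peg, free of everything else and with the peg still facing the opening. Leave the short blank plate standing in its slot.

Things in the scene. Friction and masses are not known exactly. Their poses are not given: they have to be found in the camera images.
- carousel: Turning part of the spares carousel: a column with five level-set pegs 72 degrees apart; four carry steel plates (46 mm wide, 70-95 mm tall, 105 mm from the axis, tops 171 mm above the table), one is free. Origin on the vertical turning axis at table height, z up, x along the free peg. Turns endlessly both ways, stays where left (friction 0.1 N m).
- peg_tip (a point): Centre of the 14 mm ball at the outer end of the free peg, 130 mm from the turning axis, 162 mm above the table.
- peg_seat (a point): Where the plate is to hang: on the free peg's centre line, 105 mm from the axis, 159 mm above the table. The peg is an 8 mm bar rising slightly outwards: 150 mm high at 30 mm from the axis, 162 mm at its tip. A stop collar 18 mm across sits 82 to 86 mm from the axis; plates hang between it and the ball.
- knob (a point): On the turning axis, 215 mm above the table: the height to grip the white bar knob on top of the column. The bar is 60 mm long (in line with the free peg, carousel x), 14 mm wide (carousel y) and stands from 190 to 235 mm above the table.
- opening (a point): Fixed loading point: middle of the opening in the wire guard, 130 mm from the axis, 162 mm above the table, over a white bar on the black foot (disc of 150 mm radius, 12 mm high). The free peg faces the opening when its tip is here. The guard is a fence of 165 mm radius, its top 128 mm above the table, open 43 degrees to either side of this point.
- guide_plate: Loose tall steel plate, 110 mm tall, 46 mm wide, 0.15 kg, upright in a slot of the stand. H section: 5 mm web, side flanges 14 mm deep. Origin at the centre of its lower edge (9 mm above the table at the start), z up, y across its width, x normal to the web; same if turned half round about z. Gripped by its flanges (46 mm) at the eye's height, the eye stays clear.
- eye (a point): Centre of the round eye of the guide plate: a hole of 28 mm diameter through the web (along the plate's x), 88 mm above its lower edge, 22 mm below its top. Hung at rest, it lies 10 mm below the peg's centre line.
- blank: Loose short steel blank, 62 mm tall, 44 mm wide, 12 mm thick, no eye, in the other slot of the stand, to be left there. Origin at the centre of its lower edge, z up.
- stand: Fixed aluminium stand: a 120 x 85 mm foot plate with two slots 60 mm apart along its x axis. Each slot is a box 24 x 58 mm outside, 18 x 52 mm inside (long side along y), rim 46 mm and floor 9 mm above the table. Origin at the centre of its underside.
Mind the look-alikes: they are no part of the job. Leave any orange or red look-alike of the guide_plate alone. Leave any brown look-alike of the blank alone.

How it is judged (in metres and radians):
On the way:
1. the free peg faces the opening in the guard and the carousel stands still, before the plate is brought to it (horizontal distance between peg_tip and opening below 0.03 m and angular speed of carousel below 0.1 rad/s and distance between eye and peg_tip above 0.1 m), for 0.2 s.
At the end, for the whole second after the job is handed in: The plate hangs still by its eye on the free peg, weight on the carousel: eye centre 80-130 mm from the axis, within 15 mm sideways of the peg, 138-160 mm above the table, tilt under 20 degrees. Peg tip within 30 mm of the middle of the opening, carousel still. Blank upright in its slot (horizontal distance between peg_tip and opening below 0.03 m and x of eye in the frame of carousel between 0.08 and 0.13 m and y of eye in the frame of carousel between -0.015 and 0.015 m and z of eye in the frame of carousel between 0.138 and 0.16 m and angle between guide_plate's own z axis and vertical below 0.35 rad and contact force between guide_plate and carousel above 0.4 N and linear speed of guide_plate below 0.05 m/s and angular speed of carousel below 0.1 rad/s and z of blank in the frame of stand below 0.015 m and angle between blank's own z axis and vertical below 0.3 rad); the robot touches nothing.
It fails at once if the blank is taken from its slot or knocked about (moved more than 30 mm) (distance of blank from where it was at the start of the episode above 0.03 m).
It also fails if it takes over 72 s, if anything falls off the work surface, if the arm or the gripper's body presses on something with over 40 N, if the wrist force passes 120 N, or if a joint passes its speed limit or range.

## Working session

There is one attempt and no reset: what is moved stays moved. The work goes in short steps, Python scripts to look and compute and a tool call to move; the robot and the scene stay as the last step left them, time stands still between calls to the robot, and variables do not carry over. Pictures are saved under pics/ and viewed, at most 10 in all, crops included, and the job is handed in when it is done.

Besides the shell and the picture viewer there is one more tool, called after "Call:" as name(argument=value, ...), one argument or row to a line, values as JSON. step_arm: Moves the arm, as the interface text tells. Its arguments: {"type":"object","properties":{"plan":{"type":"array"},"newtons":{"type":"number"}},"required":["plan"]}

```bash
ls; mkdir -p pics; python3 - <<'E'
from plant import r,eyes,workorder
import cv2,numpy as np
print(r.get_state())
for n in ("scene","top","wrist"):
    im=eyes.capture(n); cv2.imwrite(f"pics/{n}0.png",im[:,:,::-1]); m=eyes.camera_model(n); print(n,m)
E
```

```text
pics
{'time_s': 0.0, 'joints': array([ 8.84690212e+01,  2.05890599e+01,  6.34269591e-01, -1.99285656e-02,
       -7.01355507e+01, -1.65070481e+01]), 'qd': array([-0.00029156, -0.02936326, -0.01374781, -0.1386866 , -0.16278635,
       -0.02245655]), 'joint_torque': array([ 1.23243894e-04, -5.82721746e+01,  2.93056011e+01,  6.99725524e+00,
        6.95747993e-03, -1.54233867e-04]), 'tcp_pos': array([0.20888628, 0.64135609, 0.22565386]), 'eef_rot': array([ 1.79908059e+02, -7.70914706e-03, -1.80448072e+01]), 'contact_force': array([-0.2408627 ,  0.71260783,  0.18069015]), 'moment': array([-0.04252892,  0.00596442,  0.01428083]), 'gripper_force': 0.0, 'gripper_width': 0.08759986179935549}
scene {'fov_y': 42.99550163032355, 'cx': 321.1320492331065, 'cy': 229.35838763421833, 'world_to_cam': array([[ 0.82784772,  0.56093006, -0.00506116, -0.34758937],
       [-0.47909058,  0.71170065,  0.51376493,  0.24441168],
       [ 0.29178822, -0.42289438,  0.85791607, -1.33493872],
       [ 0.        ,  0.        ,  0.        ,  1.        ]])}
top {'fov_y': 55.15548062556158, 'cx': 316.4315749288348, 'cy': 245.69927900388615, 'world_to_cam': array([[ 0.02694295, -0.99898572,  0.03607783, -0.14385103],
       [ 0.98894903,  0.03190102,  0.14478305, -0.50466505],
       [-0.14578712,  0.03177826,  0.98880547, -0.95621587],
       [ 0.        ,  0.        ,  0.        ,  1.        ]])}
wrist {'fov_y': 59.714504187821966, 'cx': 319.5397622176634, 'cy': 241.3000605886141, 'hand_eye': array([[-1.17449196e-03,  9.66328472e-01,  2.57308966e-01,
         6.92330404e-02],
       [ 9.99998898e-01,  1.36873099e-03, -5.75778829e-04,
        -1.57458449e-03],
       [-9.08578232e-04,  2.57308006e-01, -9.66329015e-01,
        -1.59467310e-01],
       [ 0.00000000e+00,  0.00000000e+00,  0.00000000e+00,
         1.00000000e+00]])}
```

View pics/top0.png

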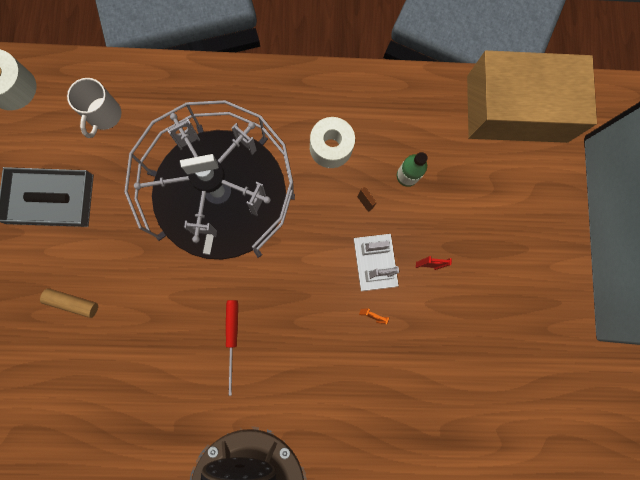

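View pics/scene0.png

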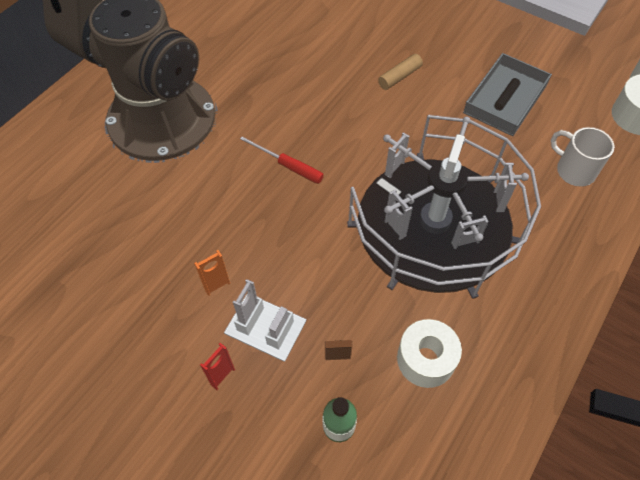

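```bash
python3 - <<'E'
import cv2,numpy as np
t=cv2.imread("pics/top0.png");s=cv2.imread("pics/scene0.png")
cv2.imwrite("pics/c1.png",np.hstack([cv2.resize(t[90:270,110:310],None,fx=2,fy=3)[:, :],cv2.resize(s[100:280,345:545],None,fx=2,fy=3)]))
a=cv2.resize(t[90:270,115:305],None,fx=2.1,fy=2.1,interpolation=2);b=cv2.resize(s[100:300,345:545],None,fx=1.9,fy=1.9,interpolation=2)
c=np.zeros((400,800,3),np.uint8);c[:378,:399]=a;c[:380,400:780]=b;cv2.imwrite("pics/c1.png",c)
E
```

```text
(no output)
```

View pics/c1.png

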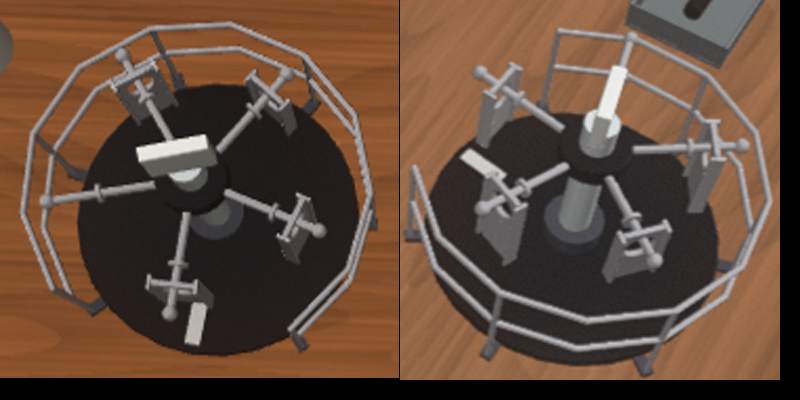

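```bash
cat > h.py <<'E'
import numpy as np,cv2
from plant import r,eyes,workorder
from scipy.spatial.transform import Rotation as R
from scipy.optimize import least_squares
def cam(n,st=None):
    m=eyes.camera_model(n); f=240/np.tan(np.radians(m["fov_y"]/2))
    if n=="wrist":
        T=np.eye(4);T[:3,:3]=R.from_euler("xyz",st["eef_rot"],degrees=True).as_matrix();T[:3,3]=st["tcp_pos"]
        W=np.linalg.inv(T@m["hand_eye"])
    else: W=m["world_to_cam"]
    return f,m["cx"],m["cy"],W
def proj(c,P):
    f,cx,cy,W=c;p=np.atleast_2d(P)@W[:3,:3].T+W[:3,3]
    return np.c_[cx+f*p[:,0]/-p[:,2],cy-f*p[:,1]/-p[:,2]]
def ray(c,uv,z):
    f,cx,cy,W=c;d=W[:3,:3].T@np.array([(uv[0]-cx)/f,-(uv[1]-cy)/f,-1]);o=-W[:3,:3].T@W[:3,3]
    return o+d*(z-o[2])/d[2]
def tri(cs,uvs):
    g=least_squares(lambda p:np.concatenate([(proj(c,p)[0]-u) for c,u in zip(cs,uvs)]),[.5,-.1,.1])
    return g.x,np.abs(g.fun).max()
def topose(pos,yaw,st=None):  # shift in current tool axes as share of 25cm
    st=st or r.get_state(); M=R.from_euler("xyz",st["eef_rot"],degrees=True).as_matrix()
    return (M.T@(np.array(pos)-st["tcp_pos"]))/.25, yaw-st["eef_rot"][2]
E
python3 - <<'E'
from h import *
t,s=cam("top"),cam("scene")
T=np.array([(47,201),(122,56),(287,74),(320,230),(168,313)])/2.1+[115,90]
S=(np.array([(631,38),(742,145),(655,260),(483,208),(480,72)])-[400,0])/1.9+[345,100]
def pts(p):
    a=p[2]-np.arange(5)*np.radians(72);return np.c_[p[0]+.13*np.cos(a),p[1]+.13*np.sin(a),np.full(5,.162)]
g=least_squares(lambda p:np.r_[(proj(t,pts(p))-T).ravel(),(proj(s,pts(p))-S).ravel()],[.55,.1,1.6],loss="soft_l1")
print(g.x,np.degrees(g.x[2]),g.fun.reshape(-1,2).round(1).tolist())
uv=np.array([196,324])/2.1+[115,90];us=(np.array([477,162])-[400,0])/1.9+[345,100]
for c,u in((t,uv),(s,us)):
    q=ray(c,u,.013);d=q[:2]-g.x[:2];print("bar",q,np.hypot(*d),np.degrees(np.arctan2(d[1],d[0])))
print("tip0",pts(g.x)[0])
for u in [(355,237),(391,234),(398,287),(361,290)]: print(ray(t,u,.004))
print([ray(c,u,.119) for c,u in ((t,(382,270)),(s,(246,290)))], ray(t,(376,245),.071),ray(s,(284,312),.071))
print(np.hypot(*g.x[:2]))
E
```

```text
[0.62504044 0.0935115  1.81122196] 103.7753741608768 [[-0.2, 0.5], [0.1, 0.4], [-0.5, 0.5], [-0.9, 0.6], [0.5, 0.3], [0.2, 0.4], [0.1, 0.5], [0.0, 0.3], [0.3, 0.3], [0.5, 0.4]]
bar [0.50804087 0.10894737 0.013     ] 0.11801341544585256 172.48431451712182
bar [0.50195116 0.10950884 0.013     ] 0.12412447698404602 172.5950387847937
tip0 [0.59408536 0.21977227 0.162     ]
[ 0.53656222 -0.21653939  0.004     ]
[ 0.54615023 -0.29828365  0.004     ]
[ 0.42675258 -0.31438146  0.004     ]
[ 0.41770614 -0.23166829  0.004     ]
[array([ 0.45239466, -0.25786423,  0.119     ]), array([ 0.45179779, -0.26356267,  0.119     ])] [ 0.50957242 -0.25334826  0.071     ] [ 0.51123121 -0.24513175  0.071     ]
0.6319968017571115
```

Call:
step_arm(
  plan=[
    [0.15, 0.1, -0.1, 0, 80],
    [0.3, 0.2, -0.2, 0, 80],
    [0.45, 0.31, -0.2, 0, 80],
    [0.6, 0.42, -0.2, 0, 80],
    [0.75, 0.52, -0.2, 0, 80],
    [0.9, 0.63, -0.2, 0, 80],
    [1, 0.7, -0.2, 0, 80],
  ],
)

```text
time_s: 0.73
tcp_pos: [0.3785, 0.4158, 0.2766]
eef_rot: [-180.0, 0.0, -18.0]
contact_force: [0.8, 0.2, -0.4]
gripper_width: 0.0801
gripper_force: 0.0
```

Call:
step_arm(
  plan=[
    [0.15, 0.1, 0, 0.05, 80],
    [0.3, 0.2, 0, 0.1, 80],
    [0.45, 0.31, 0, 0.2, 80],
    [0.6, 0.42, 0, 0.3, 80],
    [0.75, 0.52, 0, 0.4, 80],
    [0.9, 0.63, 0, 0.5, 80],
    [1, 0.7, 0, 0.5, 80],
    [1, 0.7, 0, 0.5, 80],
  ],
)

```text
time_s: 1.4
tcp_pos: [0.5634, 0.1699, 0.2761]
eef_rot: [179.9, -0.0, -48.2]
contact_force: [-0.2, -0.5, 0.7]
gripper_width: 0.08
gripper_force: 0.0
```

```bash
python3 - <<'E'
from h import *
s=r.get_state();print(s["joints"].round(1),s["tcp_pos"],s["eef_rot"],topose([.625,.0935,.26],-76.2,s))
E
```

```text
[ 35.8  10.8  -6.2   0.  -73.    5.9] [0.56336303 0.16990647 0.27606712] [ 1.79942328e+02 -3.09294016e-02 -4.82236177e+01] (array([0.39214236, 0.01968746, 0.06450004]), np.float64(-27.976382255734514))
```

Call:
step_arm(
  plan=[
    [0.15, 0.01, 0, 0.1, 80],
    [0.3, 0.02, 0, 0.2, 80],
    [0.39, 0.02, 0, 0.3, 80],
    [0.39, 0.02, 0, 0.4, 80],
    [0.39, 0.02, 0, 0.465, 80],
    [0.39, 0.02, 0, 0.465, 80],
    [0.39, 0.02, 0, 0.465, 80],
  ],
)

```text
time_s: 1.98
tcp_pos: [0.6228, 0.098, 0.2761]
eef_rot: [180.0, -0.0, -75.8]
contact_force: [-0.3, 0.7, -0.8]
gripper_width: 0.0797
gripper_force: 0.0
```

```bash
python3 - <<'E'
from h import *
s=r.get_state();im=eyes.capture("wrist");c=cam("wrist",s)
print(s["tcp_pos"],s["eef_rot"])
a=np.radians(103.8);u=np.array([np.cos(a),np.sin(a),0]);v=np.array([-u[1],u[0],0]);o=np.array([.625,.0935,.235])
q=proj(c,np.array([o+.03*i*u+.007*j*v for i,j in((1,1),(1,-1),(-1,-1),(-1,1))]));print(q.round())
b=im[:,:,::-1].copy();cv2.polylines(b,[q.astype(int)],True,(0,0,255),1);cv2.imwrite("pics/w1.png",b)
E
```

```text
[0.62277947 0.09797739 0.27614308] [ 1.79968215e+02 -7.60577897e-04 -7.58008513e+01]
[[332. 315.]
 [305. 315.]
 [305. 201.]
 [334. 201.]]
```

View pics/w1.png

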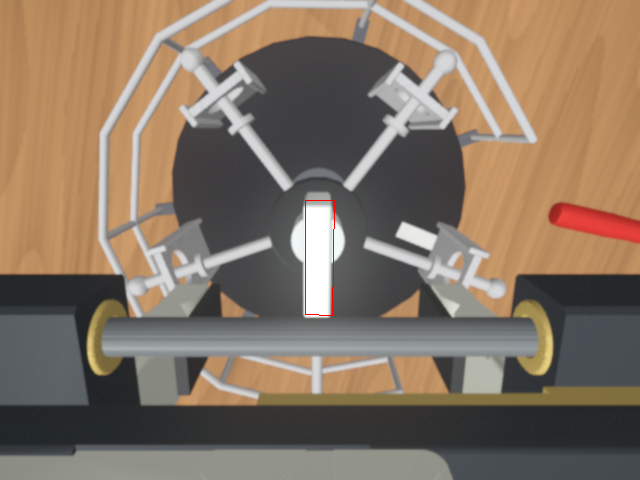

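Call:
step_arm(
  plan=[
    [0.02, 0, 0.1, 0, 60],
    [0.02, 0, 0.2, 0, 50],
    [0.02, 0, 0.3, 0, 40],
    [0.02, 0, 0.305, 0, 12],
    [0.02, 0, 0.305, 0, 12],
    [0.02, 0, 0.305, 0, 10],
    [0.02, 0, 0.305, 0, 10],
    [0.02, 0, 0.305, 0, 10],
    [0.02, 0, 0.305, 0, 10],
    [0.02, 0, 0.305, 0, 10],
  ],
  newtons=25,
)

```text
time_s: 2.87
tcp_pos: [0.6244, 0.0933, 0.2011]
eef_rot: [-179.9, 0.0, -75.9]
contact_force: [-0.9, 0.2, 0.1]
gripper_width: 0.0188
gripper_force: 0.0
```

Call:
step_arm(
  plan=[
    [0, 0, 0, -0.03, 10],
    [0, 0, 0, -0.1, 10],
    [0, 0, 0, -0.18, 10],
    [0, 0, 0, -0.26, 10],
    [0, 0, 0, -0.34, 10],
    [0, 0, 0, -0.42, 10],
    [0, 0, 0, -0.48, 10],
    [0, 0, 0, -0.53, 10],
    [0, 0, 0, -0.57, 10],
    [0, 0, 0, -0.57, 10],
    [0, 0, 0, -0.57, 10],
  ],
)

```text
time_s: 3.78
tcp_pos: [0.6256, 0.0937, 0.2009]
eef_rot: [-179.9, -0.1, -41.7]
contact_force: [4.7, 1.6, -1.4]
gripper_width: 0.0142
gripper_force: 25.0
```

Call:
step_arm(
  plan=[
    [0, 0, 0, -0.03, 10],
    [0, 0, 0, -0.1, 10],
    [0, 0, 0, -0.18, 10],
    [0, 0, 0, -0.26, 10],
    [0, 0, 0, -0.34, 10],
    [0, 0, 0, -0.42, 10],
    [0, 0, 0, -0.48, 10],
    [0, 0, 0, -0.53, 10],
    [0, 0, 0, -0.57, 10],
    [0, 0, 0, -0.57, 10],
    [0, 0, 0, -0.57, 10],
    [0, 0, 0, -0.57, 10],
  ],
)

```text
time_s: 4.78
tcp_pos: [0.6257, 0.094, 0.201]
eef_rot: [-179.9, -0.2, -7.5]
contact_force: [4.5, 2.7, -1.2]
gripper_width: 0.0139
gripper_force: 25.0
```

Call:
step_arm(
  plan=[
    [0, 0, 0, 0, 50],
    [0, 0, 0, 0, 50],
    [0, 0, 0, 0, 50],
    [0, 0, 0, 0, 50],
    [0, 0, 0, 0, 50],
    [0, 0, 0, 0, 50],
    [0, 0, -0.1, 0, 50],
    [0, 0, -0.2, 0, 50],
    [0, 0, -0.3, 0, 50],
    [0, 0, -0.3, 0, 50],
  ],
)

```text
time_s: 5.62
tcp_pos: [0.6264, 0.0933, 0.2811]
eef_rot: [-179.9, -0.4, -7.5]
contact_force: [1.3, 0.5, 1.5]
gripper_width: 0.0502
gripper_force: 0.0
```

```bash
python3 - <<'E'
from h import *
im=eyes.capture("scene")
b=im[:,:,::-1].copy();c=cam("scene");o=np.array([.625,.0935,0])
for d in (172.5,):
    a=np.radians(d);q=proj(c,np.array([o+[.13*np.cos(a),.13*np.sin(a),.162]]))[0];print(q)
cv2.imwrite("pics/s2.png",cv2.resize(b[80:310,180:560],None,fx=2.1,fy=2.1,interpolation=2))
s=r.get_state();print(s["tcp_pos"],s["eef_rot"],topose([.452,-.262,.27],7.2,s))
E
```

```text
[390.09739923 135.79624071]
[0.62553285 0.09346497 0.27856631] [-179.86278409   -0.29324957   -7.52806704] (array([-0.50203686,  1.50061563,  0.02810247]), np.float64(14.728067036081757))
```

View pics/s2.png

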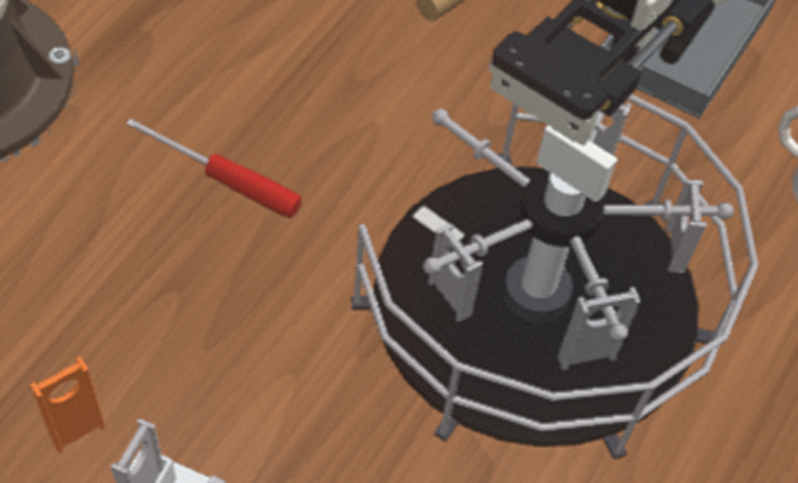

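Call:
step_arm(
  plan=[
    [-0.05, 0.15, 0, 0, 60],
    [-0.1, 0.3, 0, 0, 60],
    [-0.15, 0.45, 0, 0, 60],
    [-0.2, 0.6, 0, 0, 60],
    [-0.25, 0.75, 0, 0, 60],
    [-0.3, 0.9, 0, 0, 60],
    [-0.3, 0.95, 0, 0, 60],
  ],
)

```text
time_s: 6.25
tcp_pos: [0.5155, -0.1356, 0.2751]
eef_rot: [180.0, 0.0, -7.7]
contact_force: [0.6, 0.3, 0.1]
gripper_width: 0.0599
gripper_force: 0.0
```

Call:
step_arm(
  plan=[
    [-0.05, 0.15, 0, -0.05, 60],
    [-0.1, 0.3, 0, -0.1, 60],
    [-0.15, 0.45, 0, -0.15, 60],
    [-0.2, 0.55, 0, -0.2, 60],
    [-0.2, 0.55, 0, -0.245, 60],
    [-0.2, 0.55, 0, -0.245, 60],
    [-0.2, 0.55, 0, -0.245, 60],
  ],
)

```text
time_s: 6.83
tcp_pos: [0.4508, -0.2623, 0.2748]
eef_rot: [-180.0, 0.0, 7.0]
contact_force: [0.4, 0.2, -0.5]
gripper_width: 0.0602
gripper_force: 0.0
```

```bash
python3 - <<'E'
from h import *
s=r.get_state();im=eyes.capture("wrist");c=cam("wrist",s)
print(s["tcp_pos"],s["eef_rot"],s["joints"].round(1))
cv2.imwrite("pics/w2.png",im[:,:,::-1])
o=np.array([.452,-.262,.119])
print(proj(c,o))
E
```

```text
[ 0.45079587 -0.2622783   0.27475905] [-1.79978843e+02  2.51071271e-02  7.02465376e+00] [ -8.6   4.3 -14.   -0.  -71.7 105.7]
[[320.95725597 221.89031592]]
```

View pics/w2.png

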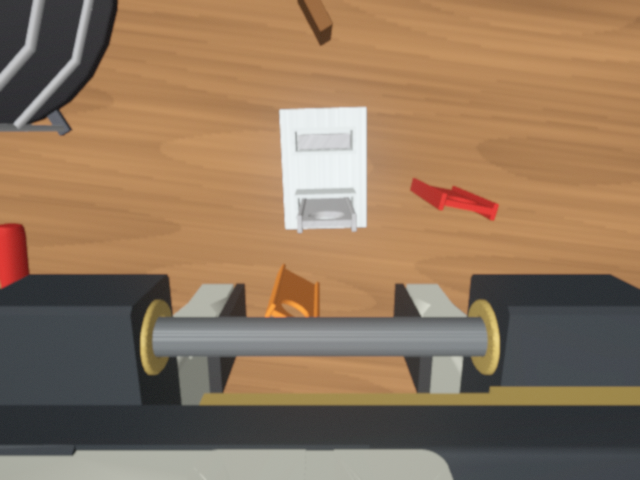

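```bash
python3 - <<'E'
import cv2
b=cv2.imread("pics/w2.png")[100:240,270:380]
cv2.imwrite("pics/w2c.png",cv2.resize(b,None,fx=4.2,fy=4.2,interpolation=2))
E
```

```text
(no output)
```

View pics/w2c.png

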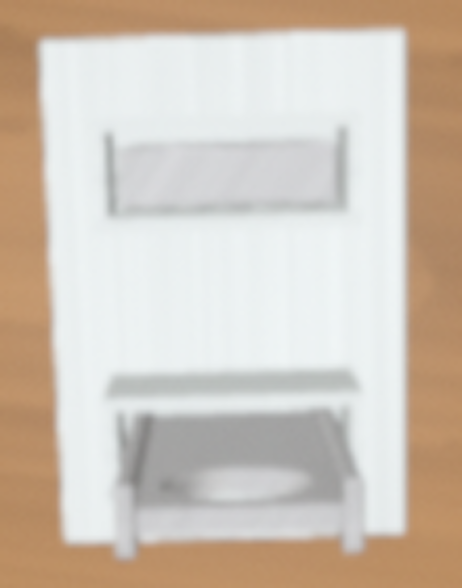

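```bash
python3 - <<'E'
from h import *
s=r.get_state();c=cam("wrist",s)
P=[ray(c,(270+x/4.2,100+y/4.2),.119) for x,y in((113,521),(364,514))]
print(P,np.linalg.norm(P[1]-P[0]));d=P[0]-P[1];yaw=np.degrees(np.arctan2(d[1],d[0]))-90;print("yaw",yaw)
e=(P[0]+P[1])/2
F=[ray(c,(270+x/4.2,100+y/4.2),.071) for x,y in((118,178),(340,178))];print(F,np.linalg.norm(F[1]-F[0]))
print(topose([e[0],e[1],.078],yaw,s))
E
```

```text
[array([ 0.44837454, -0.24342221,  0.119     ]), array([ 0.45529194, -0.28902967,  0.119     ])] 0.046129068392335236
yaw 8.624459080180273
[array([ 0.5078529 , -0.23548788,  0.071     ]), array([ 0.5133011 , -0.27986922,  0.071     ])] 0.04471449733870646
(array([0.00095987, 0.01770754, 0.78740638]), np.float64(1.557337697572157))
```

Call:
step_arm(
  plan=[
    [0, 0.018, 0.1, -0.026, 64],
    [0, 0.018, 0.25, -0.026, 64],
    [0, 0.018, 0.4, -0.026, 64],
    [0, 0.018, 0.53, -0.026, 64],
    [0, 0.018, 0.63, -0.026, 64],
    [0, 0.018, 0.72, -0.026, 64],
    [0, 0.018, 0.787, -0.026, 64],
    [0, 0.018, 0.787, -0.026, 64],
    [0, 0.018, 0.787, -0.026, 40],
    [0, 0.018, 0.787, -0.026, 40],
    [0, 0.018, 0.787, -0.026, 40],
    [0, 0.018, 0.787, -0.026, 40],
  ],
  newtons=25,
)

```text
time_s: 7.88
tcp_pos: [0.4526, -0.2667, 0.0798]
eef_rot: [179.9, -0.1, 8.7]
contact_force: [-0.5, -0.4, 1.9]
gripper_width: 0.0463
gripper_force: 25.0
```

Call:
step_arm(
  plan=[
    [0, 0, 0, 0, 40],
    [0, 0, 0, 0, 40],
    [0, 0, 0, 0, 40],
    [0, 0, 0, 0, 40],
  ],
)

```text
time_s: 8.22
tcp_pos: [0.4526, -0.2668, 0.0798]
eef_rot: [179.9, -0.1, 8.7]
contact_force: [0.5, 2.2, 6.6]
gripper_width: 0.0456
gripper_force: 25.0
```

Call:
step_arm(
  plan=[
    [0, 0, -0.03, 0, 40],
    [0, 0, -0.08, 0, 40],
    [0, 0, -0.14, 0, 40],
    [0, 0, -0.2, 0, 40],
    [0, 0, -0.26, 0, 40],
    [0, 0, -0.32, 0, 40],
    [0, 0, -0.32, 0, 40],
    [0, 0, -0.32, 0, 40],
  ],
)

```text
time_s: 8.88
tcp_pos: [0.4517, -0.2666, 0.1592]
eef_rot: [180.0, -0.1, 8.7]
contact_force: [-0.5, 0.3, -2.2]
gripper_width: 0.0461
gripper_force: 25.0
```

```bash
python3 - <<'E'
from h import *
s=r.get_state();print(s["tcp_pos"],s["eef_rot"],s["gripper_width"]);print(topose([.407,.122,.16],-7.5,s))
E
```

```text
[ 0.45167941 -0.2666468   0.15915018] [ 1.79986556e+02 -9.14751873e-02  8.70313317e+00] 0.04608072302031926
(array([ 0.05857769, -1.56372891, -0.0036727 ]), np.float64(-16.203133173392736))
```

Call:
step_arm(
  plan=[
    [0, -0.06, 0, 0, 40],
    [0, -0.16, 0, 0, 40],
    [0.01, -0.28, 0, 0, 40],
    [0.02, -0.4, 0, 0, 40],
    [0.02, -0.52, 0, 0, 40],
    [0.03, -0.64, 0, 0, 40],
    [0.03, -0.74, 0, 0, 40],
    [0.03, -0.8, 0, 0, 40],
  ],
)

```text
time_s: 9.55
tcp_pos: [0.4273, -0.0661, 0.1575]
eef_rot: [-180.0, 0.1, 8.8]
contact_force: [0.1, -0.6, -2.8]
gripper_width: 0.0459
gripper_force: 25.0
```

Call:
step_arm(
  plan=[
    [0, -0.1, 0, 0.03, 40],
    [0.01, -0.2, 0, 0.07, 40],
    [0.01, -0.3, 0, 0.12, 40],
    [0.02, -0.42, 0, 0.17, 40],
    [0.02, -0.54, 0, 0.22, 40],
    [0.03, -0.64, 0, 0.27, 40],
    [0.03, -0.72, 0, 0.27, 40],
    [0.03, -0.76, 0, 0.27, 40],
    [0.03, -0.76, 0, 0.27, 40],
    [0.03, -0.76, 0, 0.27, 40],
  ],
)

```text
time_s: 10.38
tcp_pos: [0.4066, 0.1208, 0.1578]
eef_rot: [179.9, 0.1, -7.4]
contact_force: [0.3, 0.3, -2.1]
gripper_width: 0.0458
gripper_force: 25.0
```

```bash
python3 - <<'E'
from h import *
s=r.get_state();print(s["tcp_pos"],s["eef_rot"],s["gripper_width"])
b=[];
for n in("scene","wrist"):
    im=eyes.capture(n)[:,:,::-1].copy();c=cam(n,s)
    a=np.radians(172.5);tip=np.array([.625+.13*np.cos(a),.0935+.13*np.sin(a),.162]);
    eye=s["tcp_pos"]+[0,0,.017];print(n,proj(c,[tip,eye]).round(1))
    b.append(im)
x=b[0][60:240,270:480];x=cv2.resize(x,None,fx=2.2,fy=2.2,interpolation=2)
y=cv2.resize(b[1],(560*600//800,396*600//800*4//4)) if 0 else b[1][0:300,150:490]
c=np.zeros((400,800,3),np.uint8);c[:x.shape[0],:x.shape[1]]=x[:400];c[:300,462:800]=y[:,:338];cv2.imwrite("pics/p3.png",c)
d=np.array([.625,.0935])
for rr in(.22,.15,.105):
  print(rr,topose([d[0]+rr*np.cos(a),d[1]+rr*np.sin(a),.145],-7.5,s))
E
```

```text
[0.40664065 0.12078799 0.15776061] [ 1.79932228e+02  6.97636541e-02 -7.39702404e+00] 0.045813648721330764
scene [[390.1 135.8]
 [351.6 106.5]]
wrist [[319.8  68.5]
 [323.6 323.3]]
0.22 (array([ 0.00028475, -0.00584828,  0.05103526]), np.float64(-0.10297596162936973))
0.15 (array([ 0.28028409, -0.00534464,  0.05069493]), np.float64(-0.10297596162936973))
0.105 (array([ 0.46028366, -0.00502087,  0.05047614]), np.float64(-0.10297596162936973))
```

View pics/p3.png

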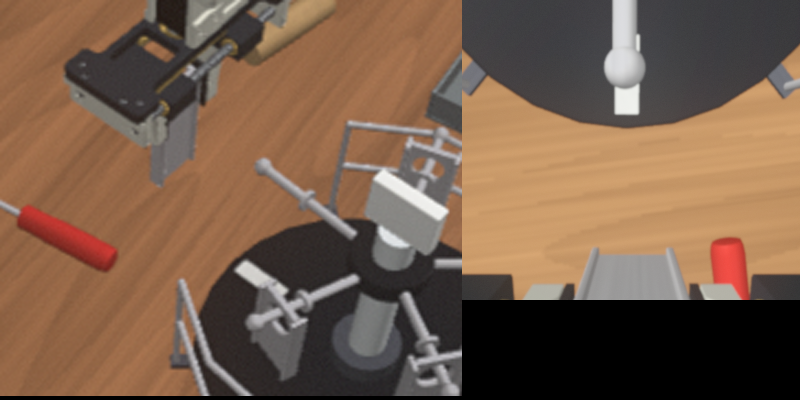

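Call:
step_arm(
  plan=[
    [0.02, -0.006, 0.02, 0, 40],
    [0.06, -0.012, 0.055, 0, 40],
    [0.1, -0.012, 0.055, 0, 40],
    [0.15, -0.012, 0.055, 0, 40],
    [0.19, -0.012, 0.055, 0, 40],
    [0.22, -0.012, 0.055, 0, 40],
    [0.24, -0.012, 0.055, 0, 40],
    [0.24, -0.012, 0.055, 0, 40],
    [0.24, -0.012, 0.055, 0, 40],
  ],
)

```text
time_s: 11.23
tcp_pos: [0.4671, 0.116, 0.1446]
eef_rot: [180.0, 0.0, -7.5]
contact_force: [-0.1, 0.1, -1.1]
gripper_width: 0.0458
gripper_force: 25.0
```

```bash
python3 - <<'E'
from h import *
s=r.get_state();print(s["tcp_pos"],s["eef_rot"],s["gripper_width"])
a=np.radians(172.5);tip=np.array([.625+.13*np.cos(a),.0935+.13*np.sin(a),.162]);eye=s["tcp_pos"]+[0,0,.017]
b=[]
for n in("scene","wrist"):
    b.append(eyes.capture(n)[:,:,::-1].copy());c=cam(n,s);print(n,proj(c,[tip,eye]).round(1))
c=np.zeros((400,800,3),np.uint8);c[:,:400]=cv2.resize(b[0][80:180,330:430],None,fx=4,fy=4,interpolation=2);c[:,402:800]=cv2.resize(b[1][140:340,220:419],None,fx=2,fy=2,interpolation=2);cv2.imwrite("pics/p4.png",c)
E
```

```text
[0.4671265  0.11598327 0.14457303] [ 1.79987213e+02  2.52401331e-02 -7.52627223e+00] 0.04580908702054349
scene [[390.1 135.8]
 [377.9 127.1]]
wrist [[328.4 247.4]
 [323.5 323.3]]
```

View pics/p4.png

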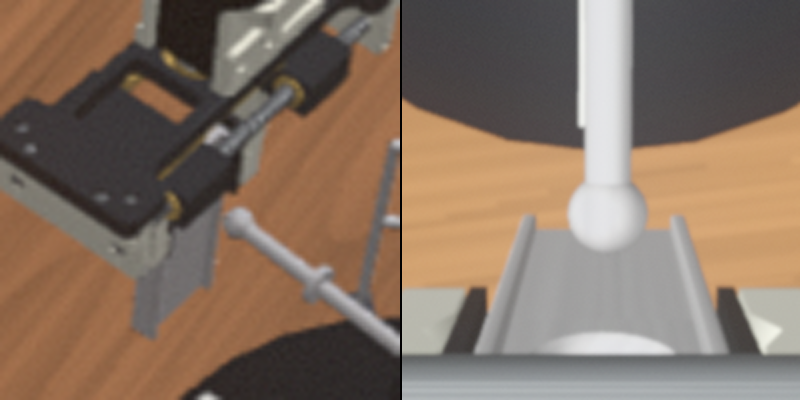

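Call:
step_arm(
  plan=[
    [0.02, 0.001, 0, 0, 40],
    [0.05, 0.001, 0, 0, 40],
    [0.08, 0.001, 0, 0, 40],
    [0.11, 0.001, 0, 0, 40],
    [0.11, 0.001, 0, 0, 40],
    [0.11, 0.001, 0, 0, 40],
  ],
)

```text
time_s: 11.83
tcp_pos: [0.4947, 0.1123, 0.1444]
eef_rot: [180.0, 0.0, -7.5]
contact_force: [0.7, 0.9, -2.1]
gripper_width: 0.0462
gripper_force: 25.0
```

Call:
step_arm(
  plan=[
    [0.02, 0, 0, 0, 40],
    [0.05, 0, 0.005, 0, 40],
    [0.08, 0, 0.01, 0, 40],
    [0.105, 0, 0.014, 0, 40],
    [0.105, 0, 0.014, 0, 40],
    [0.105, 0, 0.014, 0, 40],
  ],
)

```text
time_s: 12.33
tcp_pos: [0.5206, 0.1088, 0.1408]
eef_rot: [180.0, 0.0, -7.5]
contact_force: [0.1, -0.3, -2.2]
gripper_width: 0.0465
gripper_force: 25.0
```

Call:
step_arm(
  plan=[
    [0, 0, 0.01, 0, 40],
    [0, 0, 0.02, 0, 40],
    [0, 0, 0.028, 0, 40],
    [0, 0, 0.033, 0, 40],
    [0, 0, 0.033, 0, 40],
    [0, 0, 0.033, 0, 40],
  ],
)

```text
time_s: 12.83
tcp_pos: [0.5203, 0.109, 0.1329]
eef_rot: [180.0, 0.0, -7.5]
contact_force: [1.3, 1.0, -2.0]
gripper_width: 0.0458
gripper_force: 25.0
```

Call:
step_arm(
  plan=[
    [0, 0, 0, 0, 47],
    [0, 0, 0, 0, 49],
    [0, 0, 0, 0, 51],
    [0, 0, 0, 0, 54],
    [0, 0, 0, 0, 58],
    [0, 0, 0, 0, 62],
    [0, 0, 0, 0, 62],
    [0, 0, 0, 0, 62],
    [0, 0, 0, 0, 62],
    [0, 0, 0, 0, 62],
  ],
)

```text
time_s: 13.67
tcp_pos: [0.5204, 0.109, 0.133]
eef_rot: [180.0, -0.0, -7.5]
contact_force: [-0.2, 0.1, -0.2]
gripper_width: 0.0619
gripper_force: 0.0
```

```bash
python3 - <<'E'
from h import *
s=r.get_state();print(s["tcp_pos"],s["contact_force"],s["gripper_width"])
E
```

```text
[0.52041104 0.10902537 0.13298114] [-0.20287416  0.11561533 -0.1790654 ] 0.06190783844257492
```

Released; now up slowly, then look.

Call:
step_arm(
  plan=[
    [0, 0, -0.03, 0, 62],
    [0, 0, -0.1, 0, 62],
    [0, 0, -0.2, 0, 62],
    [0, 0, -0.32, 0, 62],
    [0, 0, -0.45, 0, 62],
    [-0.1, 0, -0.55, 0, 62],
    [-0.2, 0, -0.6, 0, 62],
    [-0.3, 0, -0.6, 0, 62],
    [-0.35, 0, -0.6, 0, 62],
    [-0.35, 0, -0.6, 0, 62],
  ],
)

```text
time_s: 14.5
tcp_pos: [0.4318, 0.1204, 0.2841]
eef_rot: [-179.9, -0.1, -7.4]
contact_force: [0.7, 0.6, 0.1]
gripper_width: 0.0616
gripper_force: 0.0
```

```bash
python3 - <<'E'
from h import *
s=r.get_state()
a=np.radians(172.5);tip=np.array([.625+.13*np.cos(a),.0935+.13*np.sin(a),.162]);st=np.array([.625+.105*np.cos(a),.0935+.105*np.sin(a),.171])
b=[]
for n in("scene","wrist"):
    b.append(eyes.capture(n)[:,:,::-1].copy());c=cam(n,s);print(n,proj(c,[tip,st]).round(1))
c=np.zeros((400,800,3),np.uint8);c[:,:400]=cv2.resize(b[0][80:280,330:530],None,fx=2,fy=2,interpolation=2);c[:300,400:800]=cv2.resize(b[1],(400,300));cv2.imwrite("pics/p5.png",c)
E
```

```text
scene [[390.1 135.8]
 [401.6 139.8]]
wrist [[324.2 137.2]
 [324.5  95.7]]
```

View pics/p5.png

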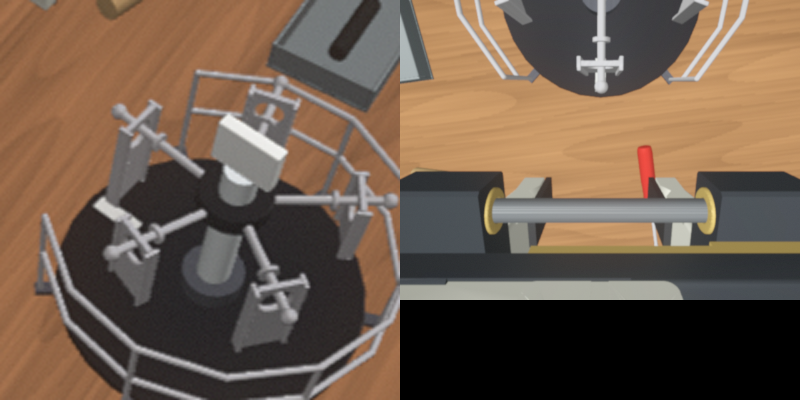

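The plate hangs on the free peg between collar and ball (wrist view, 600,65). The tip at scene (390,135) is facing the opening, and the gripper is clear of everything. I'm handing in the job.

Call:
step_arm(
  plan=[
    [0, 0, 0, 0, 62],
    [0, 0, 0, 0, 62],
    [0, 0, 0, 0, 62],
    [0, 0, 0, 0, 62],
    [0, 0, 0, 0, 62],
    [0, 0, 0, 0, 62],
    [0, 0, 0, 0, 62],
    [0, 0, 0, 0, 62],
    [0, 0, 0, 0, 62],
    [0, 0, 0, 0, 62],
    [0, 0, 0, 0, 62],
    [0, 0, 0, 0, 62],
  ],
)

```text
time_s: 15.6
tcp_pos: [0.4336, 0.1204, 0.283]
eef_rot: [-180.0, -0.0, -7.5]
contact_force: [0.5, 0.1, -0.2]
gripper_width: 0.0616
gripper_force: 0.0
```

```bash
python3 -c "
from plant import workorder
print(workorder.close_job())"
```

```text
the job is handed in; nothing more can be done
None
```

The guide plate hangs by its eye on the free peg, which faces the opening in the guard; the blank was not touched, and the job was handed in at about 16 s with no verdict returned.

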